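# Slide a hinge leaf onto its locating stud

## Robot

A 6-joint arm with a two-finger parallel gripper is mounted at the origin on a cart in front of the work surface, level with it; the furniture and walls round the work are solid. World frame = base frame: x ahead of the robot, y to its left, z up, the work surface at z = 0. Lengths are in m, angles in rad, forces in N, time in s.
With the tool pointing down it reaches from about 0.375 to 0.9 m from the base axis. Payload 3.1 kg.
Tool frame: the origin (TCP) lies midway between the tips of the shut fingers; the grasp point (between the pads) lies 19 mm behind it (manip.grasp_offset is the distance from the TCP to the grasp point, in m); z points along the fingers, y is the line along which they close (so a half turn about z gives the same grasp; the last joint's range is limited). The gripper opens to 85 mm and grips with 20 to 120 N. Pads are 22 mm wide; open, the fingers measure 114 mm over their backs; the gripper's body (76 mm by 85 mm) begins 54 mm behind the grasp point. The pads swing forward as they close: fully open they stand 13 mm farther back than shut.
Start: joints at [1.099, 0.527, 1.433, -0, 1.181, -0.178], TCP at [0.181, 0.598, 0.231] pointing down, gripper open.
Joint ranges: [-3.08, 3.08], [-0.75, 2.2], [0.22, 2.44], [-1.43, 4.57], [0, 2.65], [-2.85, 2.85]. Speed limits (rad/s): [2.79, 2.79, 3.14, 3.14, 3.14, 3.14].

## Interface

Orientations are given as a unit quaternion [x, y, z, w].
In Python, from station import sensors, cams, order, manip gives the robot as it stands.
- The arm moves only by the tool move_arm, never from a script. Its argument "targets" is a list of rows, each an object of numbers: "dx", "dy", "dz": the shift along the world's x, y, z normalised to -1 to 1, where 1 is 25 mm; "rx", "ry", "rz": the turn, a rotation vector about the world's x, y, z normalised to -1 to 1, where 1 is 30 degrees. A call has exactly 10 rows; each row shifts and turns the commanded pose from where the row before left it; what a row does not reach is not made up. A row lasts 1/8 s, in which the tool goes at most 62.5 mm and 10.7 degrees, less where a joint would pass 70% of its speed; a pose out of reach is approached as far as the arm can. A call with a number of a shift or a turn outside -1 to 1 is refused whole. A call with a gripper value outside its range is refused whole. "claw" is the opening in per cent of the stroke, from 0 (shut) to 100 (fully open), set as the call begins (left out, the last holds). The fingers move at their own pace and stop on an object; "newtons" is the grip in N (left out, the last holds). Time passes only in rows, so rows that do not move let the fingers close, or fill a call up. It gives the time, the measured TCP pose, the force, the opening and the grip force at its end, in the units of the state.
- sensors.sense(): the state, without advancing time (a new reading comes with each control period).
- cams.snapshot(name): name is "scene" or "top"; returns the picture (420x560x3 uint8, red, green, blue); there is no depth.
- cams.camera_model(name): a dict with "fx", "fy", "cx", "cy" (pixels), "extrinsics" (4x4, takes a point from world to camera coordinates). Camera axes: x right, y down, z forward; pixel columns grow to the right and rows downward; lengths in m; the calibration is good to about 2 mm. A picture is of the moment at which its call begins. camera_model takes no time and is no camera call.
- order.sign_off(): hands the job in; it is judged then, once.
The state is a dict: "t": time; "q": joint angles; "qd": joint speeds; "tau": joint torques, N m; "tcp_pos": TCP position; "tool_rot": TCP orientation; "force": force on the tool from outside, world axes, zero at the start; "ft_torque": the same for the moment, N m; "finger_gap": opening from 0.0 (shut) to 1.0 (fully open); "gripper_force": force on a finger pad.
Only numpy, scipy, OpenCV 4.12 (cv2) and the standard library are available. Lean on these libraries where they do the work, as an engineer would, in place of code of your own. Each camera call takes 0.05 s, during which the arm holds its last target. There are 200 camera calls.

## Task

Lay the bare aluminium hinge leaf into the blue-fenced guide near its yellow-marked open end, lug at the yellow end, so that it rests on top of the brass stud with its hole still short of the dark slot; then slide it gently along, away from the yellow mark, until its hole drops over the stud and it lies flat on the deck. Feel for the stud and never lean hard on it (keep it under 15 N); let go of the leaf and leave the other things on the bench alone.

Things in the scene. Friction and masses are not known exactly. Their poses are not given: they have to be found in the camera images.
- lug (a point): Centre (half-way up) of the red upright lug by which the leaf is handled: 8 mm thick along y, 30 mm wide along x, 42 mm high. Its top is 21 mm above this point, the plate's top face 21 mm and its underside 27 mm below it. Axes are the leaf's: x across, y along the leaf toward the hole end, z up. The plate reaches 45 mm toward -y and 105 mm toward +y from here.
- hole (a point): Centre of the round 19 mm through-hole in the leaf, at the plate's underside, 35 mm from the lug along the leaf's +y. Axes as lug.
- leaf: Loose bare aluminium hinge leaf: plate 60 (x) by 150 (y) by 6 mm with a red lug and, at its -y end, two dark knuckles; about 0.14 kg. Origin at the middle of its underside, 30 mm from the lug toward +y and 5 mm short of the hole. Laid on the stud it rests tilted, lug end on the deck; it slides with under 2 N and drops 9 mm by its own weight when the hole is over the stud.
- fixture: Guide bolted to the bench: aluminium base 100 mm (x) by 230 mm (y from -135 to +95) by 12 mm high, blue fences along both long sides. Origin on the bench under the slot's middle; y runs along the channel away from the yellow-marked end, z up. Channel 64 mm wide, centred on x = 0, open at both ends; fences 16 mm above the deck, then flaring to 85 mm apart at 25 mm above it.
- deck (a point): Middle of the stud's dark slot (56 mm long), on the deck surface of the guide, 12 mm above the bench. Axes as fixture. The stud is a fixed brass pin, 14 mm in diameter, bevelled top, 9 mm high above the deck, on the centre line x = 0. It is clamped somewhere in the slot, up to 18 mm before or beyond this point along y: just where is not measured and must be felt.
- carrier: The dark slot in the guide's deck with the brass stud clamped in it. This pose (origin and axes as fixture) is that of the slot and does not tell where in it the stud stands.
- open_end (a point): Middle of the yellow stripe on the deck at the guide's open end, where the leaf goes in: 128 mm from deck toward -y. Axes as fixture.
- screwdriver: Yellow-handled screwdriver, 178 mm long; a bystander, to be left alone.
- red_tape: Roll of red tape, 58 mm across, 19 mm high; a bystander, to be left alone.
- blue_tape: Roll of blue tape, 58 mm across, 19 mm high; a bystander, to be left alone.
- cutters: Red side cutters, 152 mm long; a bystander, to be left alone.
- marker: Marker pen with black cap, 136 mm long; a bystander, to be left alone.
- meter: Yellow and black hand-held power meter, 161x72x32 mm; a bystander, to be left alone.
- wipes: Tub of wipes, white with a green lid, 68 mm across, 115 mm high; a bystander, to be left alone.
Mind the look-alikes: they are no part of the job. Leave any orange or turquoise look-alike of the leaf alone.

How it is judged:
On the way:
1. the leaf lies in the channel on the stud, hole end up, its hole still short of the stud's slot (y of hole in the frame of deck between -0.075 and -0.027 m and x of hole in the frame of deck between -0.006 and 0.006 m and z of hole in the frame of deck below 0.014 m and angle between the y axis of leaf and the y axis of fixture, either way round below 0.2 rad and contact force between leaf and carrier above 0.2 N), for 0.2 s.
At the end, for the whole second after the job is handed in: The leaf lies at rest between the fences with the stud through its hole: hole within 22 mm of the middle of the slot along the channel and 6 mm across, its underside within 2.5 mm of the deck at the hole and level within 2 degrees (z of hole in the frame of deck below 0.0025 m and angle between hole's own z axis and vertical below 0.035 rad and y of hole in the frame of deck between -0.022 and 0.022 m and x of hole in the frame of deck between -0.006 and 0.006 m and angle between the y axis of leaf and the y axis of fixture, either way round below 0.1 rad and linear speed of leaf below 0.01 m/s); the robot touches nothing.
It fails at once if the leaf is pressed against the stud with more than 15 N, or against the guide with more than 45 N (contact force between leaf and carrier above 15 N or contact force between leaf and fixture above 45 N).
It fails at once if the robot itself presses on the guide or the stud with more than 25 N (contact force between any of the fingers, the arm and fixture above 25 N or contact force between any of the fingers, the arm and carrier above 25 N).
It fails at once if one of the other things on the bench is moved by more than 3 cm (distance of any of screwdriver, red_tape, blue_tape, cutters, marker, meter, wipes from where it was at the start of the episode above 0.03 m).
It also fails if it takes over 48 s, if anything falls off the work surface, if the arm or the gripper's body presses on something with over 40 N, if the wrist force passes 120 N, or if a joint passes its speed limit or range.

## Working session

There is one attempt and no reset: what is moved stays moved. The work goes in short steps, Python scripts to look and compute and a tool call to move; the robot and the scene stay as the last step left them, time stands still between calls to the robot, and variables do not carry over. Pictures are saved under pics/ and viewed, at most 10 in all, crops included, and the job is handed in when it is done.

Besides the shell and the picture viewer there is one more tool, called after "Call:" as name(argument=value, ...), one argument or row to a line, values as JSON. move_arm: Moves the arm, as the interface text tells. Scaled input: -1 to 1 covers 25 mm each way for a shift and 30 degrees each way for a turn. Its arguments: {"type":"object","properties":{"targets":{"type":"array"},"claw":{"type":"number"},"newtons":{"type":"number"}},"required":["targets"]}

```bash
mkdir -p pics
python3 - <<'E'
from station import sensors,cams,manip
import cv2
for n in("scene","top"):
    cv2.imwrite(f"pics/{n}0.png",cams.snapshot(n)[:,:,::-1]); m=cams.camera_model(n); print(n,m)
print(sensors.sense(),manip.grasp_offset)
E
```

```text
scene {'fx': 488.31368990258693, 'fy': 488.31368990258693, 'cx': 279.0024859735485, 'cy': 216.1251528344648, 'extrinsics': array([[ 0.38850944, -0.92121484,  0.02058233, -0.18320365],
       [-0.5290243 , -0.24128609, -0.81358116,  0.34710192],
       [ 0.75444927,  0.30519541, -0.58108696,  1.32957082],
       [ 0.        ,  0.        ,  0.        ,  1.        ]])}
top {'fx': 488.1091554400454, 'fy': 488.1091554400454, 'cx': 277.1834071487553, 'cy': 206.63549946549827, 'extrinsics': array([[-0.28842853, -0.95747921, -0.00652271,  0.16928919],
       [-0.86405541,  0.263209  , -0.42910287,  0.50994765],
       [ 0.41257391, -0.11812953, -0.90323208,  1.11067825],
       [ 0.        ,  0.        ,  0.        ,  1.        ]])}
{'t': 0.1, 'q': array([ 1.09847445e+00,  5.28396169e-01,  1.43374681e+00, -3.82473250e-05,
        1.18139818e+00, -1.78471721e-01]), 'qd': array([ 0.00036853, -0.00233347, -0.00301467, -0.00174008, -0.00198714,
        0.00063478]), 'tau': array([-2.15105542e-04, -4.43306279e+01, -1.78586143e+01, -2.73510423e-04,
        3.84371640e-03,  1.16918289e-05]), 'tcp_pos': array([0.18069848, 0.59765029, 0.23042606]), 'tool_rot': array([ 1.46389767e-01,  9.89226509e-01, -9.28782096e-04, -2.94697106e-04]), 'force': array([ 0.11037606, -0.23431588,  0.31796722]), 'ft_torque': array([ 0.02750599,  0.05893777, -0.00592358]), 'gripper_force': 0.0, 'finger_gap': 1.000251373818035} 0.0187
```

View pics/top0.png

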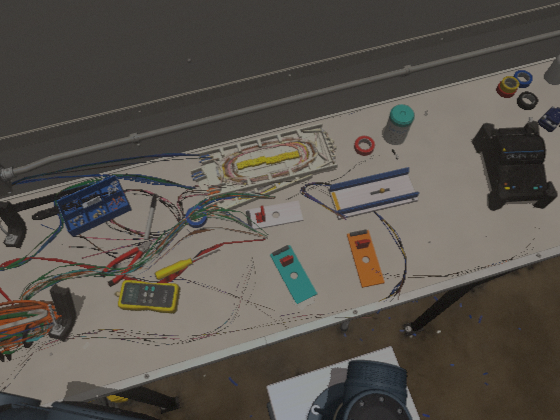

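View pics/scene0.png

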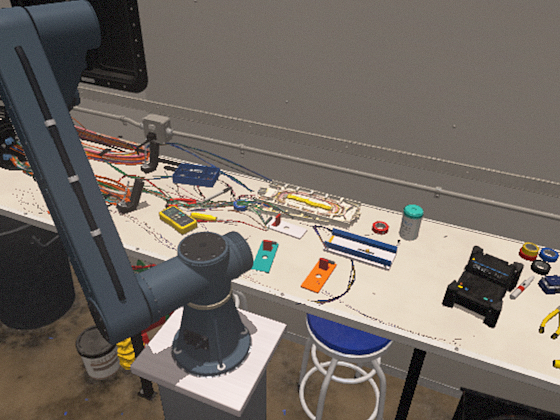

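The top view shows three leaf-like things: bare metal at (275,214), turquoise at (293,275) and orange at (365,258). The bare aluminium one fits the description. The guide is at (375,193) with its yellow end at the left, (337,203). I'll enlarge this area to confirm.

Run:
```python
import cv2
i=cv2.imread("pics/top0.png")[160:235,235:425]
cv2.imwrite("pics/c1.png",cv2.resize(i,None,fx=4.2,fy=4.2,interpolation=cv2.INTER_CUBIC))
i=cv2.imread("pics/scene0.png")[205:275,255:405]
cv2.imwrite("pics/c2.png",cv2.resize(i,None,fx=5,fy=5,interpolation=cv2.INTER_CUBIC))
```

```text
(no output)
```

View pics/c1.png

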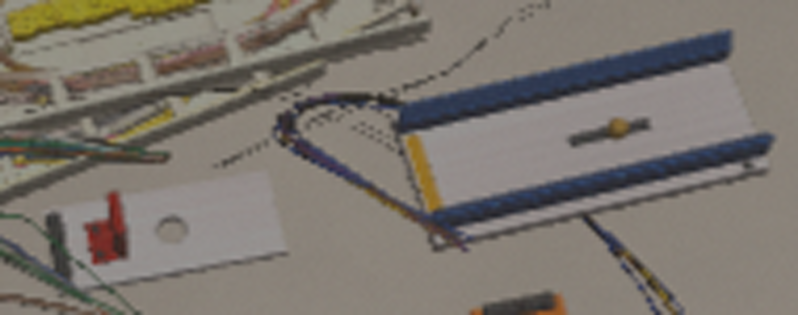

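View pics/c2.png

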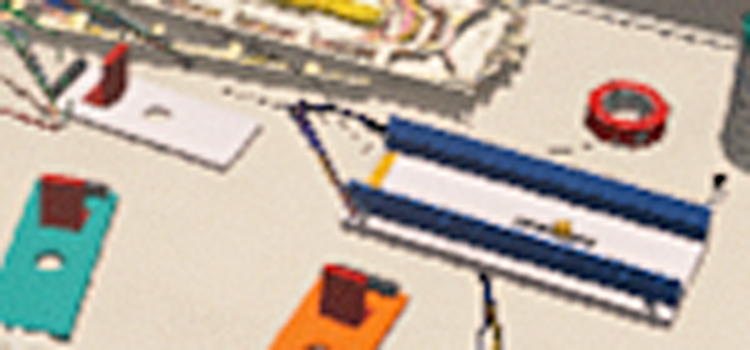

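Confirmed. The bare leaf has its lug at top-crop (107,235) and hole at (172,229), with +y pointing right. The yellow end of the guide is at (424,173), the slot runs (570,140) to (650,124), and the stud is at (618,128). Next I fit both poses.

```bash
cat > h.py <<'E'
import numpy as np
from scipy.optimize import least_squares
from station import cams
M={n:cams.camera_model(n) for n in("top","scene")}
def proj(n,P):
    m=M[n]; E=m["extrinsics"]; c=E[:3,:3]@P+E[:3,3]
    return np.array([m["fx"]*c[0]/c[2]+m["cx"],m["fy"]*c[1]/c[2]+m["cy"]])
def px(n,c):
    o,s=((235,160),4.2) if n=="top" else ((255,205),5.)
    return np.array(o)+(np.array(c)+.5)/s-.5
def W(p,l):
    c,s=np.cos(p[2]),np.sin(p[2]); l=np.array(l)/1e3
    return np.array([p[0]+c*l[0]-s*l[1],p[1]+s*l[0]+c*l[1],l[2]])
def fit(obs,p0):
    f=lambda p:np.concatenate([proj(n,W(p,l))-px(n,c) for n,l,c in obs])
    r=least_squares(f,p0,loss="soft_l1"); return r.x,f(r.x).reshape(-1,2).round(1)
def back(n,uv,z):
    return least_squares(lambda q:proj(n,np.array([q[0],q[1],z]))-uv,[.6,.1]).x
E
python3 - <<'E'
from h import *
lf=[("top",(0,5,6),(172,229)),("top",(-30,75,6),(272,172)),("top",(30,75,6),(288,248)),
("scene",(0,5,6),(158,112)),("scene",(-30,75,6),(262,127)),("scene",(30,75,3),(228,167))]
fx=[("top",(0,-28,12),(570,140)),("top",(0,28,12),(650,124)),("top",(0,-128,12),(424,173)),("top",(50,-135,6),(435,240)),("top",(50,95,6),(770,165)),
("scene",(0,-28,12),(517,220)),("scene",(0,28,12),(594,243)),("scene",(0,-128,12),(383,170)),("scene",(50,-135,6),(345,218)),("scene",(50,95,6),(670,318))]
for nm,o in(("leaf",lf),("fix",fx)):
    p,r=fit(o,[.6,.1,3.]); print(nm,p.round(4),r.tolist())
    for n in("top","scene"):
        q,_=fit([a for a in o if a[0]==n],p); print(n,q.round(4))
    if nm=="leaf":
        print("lug",W(p,(0,-30,27)))
        for l in((-15,-30,48),(15,-30,48)):
            print("lugtop", [((proj(n,W(p,l))-o2+.5)*s-.5).round() for n,o2,s in(("top",np.array((235,160)),4.2),("scene",np.array((255,205)),5))])
    else:
        print("studs",[[ (W(p,(0,y,21))),((proj("top",W(p,(0,y,21)))-[235,160]+.5)*4.2-.5).round(),((proj("scene",W(p,(0,y,21)))-[255,205]+.5)*5-.5).round()] for y in(-10,0,10)])
from scipy.spatial.transform import Rotation as R
from station import sensors
print(R.from_quat(sensors.sense()["tool_rot"]).as_matrix().round(3))
E
```

```text
leaf [0.567  0.0152 3.0296] [[0.2, 0.0], [-0.7, -0.3], [-0.2, 1.1], [0.5, 0.3], [0.8, -1.0], [-0.1, 0.5]]
top [0.5675 0.0143 3.0288]
scene [0.5662 0.0166 3.0374]
lug [0.57036547 0.04498222 0.027     ]
lugtop [array([114., 190.]), array([129.,  41.])]
lugtop [array([122., 232.]), array([109.,  62.])]
fix [ 0.5488 -0.2868  3.082 ] [[-0.3, -0.3], [-0.2, -0.7], [-0.1, -0.6], [-0.3, 0.9], [-0.3, 1.1], [0.3, -0.5], [0.8, -0.2], [-0.4, 1.0], [-0.2, 0.2], [0.7, 1.2]]
top [ 0.5489 -0.2873  3.0887]
scene [ 0.5498 -0.2858  3.0698]
studs [[array([ 0.54938594, -0.27682274,  0.021     ]), array([597., 127.]), array([545., 215.])], [array([ 0.54879029, -0.28680498,  0.021     ]), array([612., 124.]), array([560., 219.])], [array([ 0.54819463, -0.29678722,  0.021     ]), array([626., 120.]), array([574., 224.])]]
[[-0.957  0.29  -0.001]
 [ 0.29   0.957 -0.002]
 [ 0.    -0.002 -1.   ]]
```

Call:
move_arm(
  targets=[
    {"dx": 0.5, "dy": -0.74, "rz": 0.035},
    {"dx": 0.5, "dy": -0.74, "rz": 0.035},
    {"dx": 0.5, "dy": -0.74, "rz": 0.035},
    {"dx": 0.5, "dy": -0.74, "rz": 0.035},
    {"dx": 0.5, "dy": -0.74, "rz": 0.035},
    {"dx": 0.5, "dy": -0.74, "rz": 0.035},
    {"dx": 0.5, "dy": -0.74, "rz": 0.035},
    {"dx": 0.5, "dy": -0.74, "rz": 0.035},
    {"dx": 0.5, "dy": -0.74, "rz": 0.035},
    {"dx": 0.5, "dy": -0.74, "rz": 0.035},
  ],
  claw=50,
  newtons=30,
)

```text
schema error: expected keys dx, dy, dz, rx, ry, rz
```

Call:
move_arm(
  targets=[
    {"dx": 0.5, "dy": -0.74, "dz": -0.2},
    {"dx": 0.5, "dy": -0.74, "dz": -0.2},
    {"dx": 0.5, "dy": -0.74, "dz": -0.2},
    {"dx": 0.5, "dy": -0.74, "dz": -0.2},
    {"dx": 0.5, "dy": -0.74, "dz": -0.2},
    {"dx": 0.5, "dy": -0.74, "dz": -0.2},
    {"dx": 0.5, "dy": -0.74, "dz": -0.2},
    {"dx": 0.5, "dy": -0.74, "dz": -0.2},
    {"dx": 0.5, "dy": -0.74, "dz": -0.2},
    {"dx": 0.5, "dy": -0.74, "dz": -0.2},
  ],
)

```text
schema error: expected keys dx, dy, dz, rx, ry, rz
```

Call:
move_arm(
  targets=[
    {"dx": 0.5, "dy": -0.74, "dz": -0.2},
    {"dx": 0.5, "dy": -0.74, "dz": -0.2},
    {"dx": 0.5, "dy": -0.74, "dz": -0.2},
    {"dx": 0.5, "dy": -0.74, "dz": -0.2},
    {"dx": 0.5, "dy": -0.74, "dz": -0.2},
    {"dx": 0.5, "dy": -0.74, "dz": -0.2},
    {"dx": 0.5, "dy": -0.74, "dz": -0.2},
    {"dx": 0.5, "dy": -0.74},
    {"dx": 0.5, "dy": -0.5},
    {},
  ],
)

```text
schema error: expected keys dx, dy, dz, rx, ry, rz
```

All six keys are needed in every row.

Call:
move_arm(
  targets=[
    {"dx": 0.5, "dy": -0.74, "dz": 0, "rx": 0, "ry": 0, "rz": 0.035},
    {"dx": 0.5, "dy": -0.74, "dz": 0, "rx": 0, "ry": 0, "rz": 0.035},
    {"dx": 0.5, "dy": -0.74, "dz": 0, "rx": 0, "ry": 0, "rz": 0.035},
    {"dx": 0.5, "dy": -0.74, "dz": 0, "rx": 0, "ry": 0, "rz": 0.035},
    {"dx": 0.5, "dy": -0.74, "dz": 0, "rx": 0, "ry": 0, "rz": 0.035},
    {"dx": 0.5, "dy": -0.74, "dz": 0, "rx": 0, "ry": 0, "rz": 0.035},
    {"dx": 0.5, "dy": -0.74, "dz": 0, "rx": 0, "ry": 0, "rz": 0.035},
    {"dx": 0.5, "dy": -0.74, "dz": 0, "rx": 0, "ry": 0, "rz": 0.035},
    {"dx": 0.5, "dy": -0.74, "dz": 0, "rx": 0, "ry": 0, "rz": 0.035},
    {"dx": 0.5, "dy": -0.74, "dz": 0, "rx": 0, "ry": 0, "rz": 0.035},
  ],
  claw=50,
  newtons=30,
)

```text
t: 1.35
tcp_pos: [0.3061, 0.4124, 0.231]
tool_rot: [0.055, 0.998, -0.0, -0.0]
force: [0.4, -0.3, -0.0]
finger_gap: 0.493
gripper_force: 0.0
```

Call:
move_arm(
  targets=[
    {"dx": 0.5, "dy": -0.74, "dz": -0.2, "rx": 0, "ry": 0, "rz": 0},
    {"dx": 0.5, "dy": -0.74, "dz": -0.2, "rx": 0, "ry": 0, "rz": 0},
    {"dx": 0.5, "dy": -0.74, "dz": -0.2, "rx": 0, "ry": 0, "rz": 0},
    {"dx": 0.5, "dy": -0.74, "dz": -0.2, "rx": 0, "ry": 0, "rz": 0},
    {"dx": 0.5, "dy": -0.74, "dz": -0.2, "rx": 0, "ry": 0, "rz": 0},
    {"dx": 0.5, "dy": -0.74, "dz": -0.2, "rx": 0, "ry": 0, "rz": 0},
    {"dx": 0.5, "dy": -0.74, "dz": -0.2, "rx": 0, "ry": 0, "rz": 0},
    {"dx": 0.5, "dy": -0.74, "dz": -0.2, "rx": 0, "ry": 0, "rz": 0},
    {"dx": 0.5, "dy": -0.74, "dz": -0.2, "rx": 0, "ry": 0, "rz": 0},
    {"dx": 0.5, "dy": -0.74, "dz": -0.2, "rx": 0, "ry": 0, "rz": 0},
  ],
)

```text
t: 2.6
tcp_pos: [0.4311, 0.2275, 0.1809]
tool_rot: [0.055, 0.998, -0.0, -0.0]
force: [0.2, -0.4, 0.0]
finger_gap: 0.501
gripper_force: 0.0
```

Call:
move_arm(
  targets=[
    {"dx": 0.5, "dy": -0.74, "dz": -0.2, "rx": 0, "ry": 0, "rz": 0},
    {"dx": 0.5, "dy": -0.74, "dz": -0.2, "rx": 0, "ry": 0, "rz": 0},
    {"dx": 0.5, "dy": -0.74, "dz": -0.2, "rx": 0, "ry": 0, "rz": 0},
    {"dx": 0.5, "dy": -0.74, "dz": -0.2, "rx": 0, "ry": 0, "rz": 0},
    {"dx": 0.5, "dy": -0.74, "dz": -0.2, "rx": 0, "ry": 0, "rz": 0},
    {"dx": 0.5, "dy": -0.74, "dz": -0.2, "rx": 0, "ry": 0, "rz": 0},
    {"dx": 0.5, "dy": -0.74, "dz": -0.2, "rx": 0, "ry": 0, "rz": 0},
    {"dx": 0.5, "dy": -0.74, "dz": 0, "rx": 0, "ry": 0, "rz": 0},
    {"dx": 0.5, "dy": -0.6, "dz": 0, "rx": 0, "ry": 0, "rz": 0},
    {"dx": 0, "dy": 0, "dz": 0, "rx": 0, "ry": 0, "rz": 0},
  ],
)

```text
t: 3.85
tcp_pos: [0.5451, 0.0639, 0.1466]
tool_rot: [0.056, 0.998, -0.0, 0.001]
force: [0.5, -0.1, 0.0]
finger_gap: 0.497
gripper_force: 0.0
```

Call:
move_arm(
  targets=[
    {"dx": 0.34, "dy": -0.25, "dz": 0, "rx": 0, "ry": 0, "rz": 0},
    {"dx": 0.34, "dy": -0.25, "dz": -0.5, "rx": 0, "ry": 0, "rz": 0},
    {"dx": 0.33, "dy": -0.25, "dz": -0.5, "rx": 0, "ry": 0, "rz": 0},
    {"dx": 0, "dy": 0, "dz": -0.7, "rx": 0, "ry": 0, "rz": 0},
    {"dx": 0, "dy": 0, "dz": -0.7, "rx": 0, "ry": 0, "rz": 0},
    {"dx": 0, "dy": 0, "dz": -0.7, "rx": 0, "ry": 0, "rz": 0},
    {"dx": 0, "dy": 0, "dz": -0.7, "rx": 0, "ry": 0, "rz": 0},
    {"dx": 0, "dy": 0, "dz": -0.7, "rx": 0, "ry": 0, "rz": 0},
    {"dx": 0, "dy": 0, "dz": -0.7, "rx": 0, "ry": 0, "rz": 0},
    {"dx": 0, "dy": 0, "dz": 0, "rx": 0, "ry": 0, "rz": 0},
  ],
)

```text
t: 5.1
tcp_pos: [0.5676, 0.0466, 0.0147]
tool_rot: [0.055, 0.998, 0.0, -0.002]
force: [-0.3, 0.3, -0.4]
finger_gap: 0.497
gripper_force: 0.0
```

Call:
move_arm(
  targets=[
    {"dx": 0, "dy": 0, "dz": 0, "rx": 0, "ry": 0, "rz": 0},
    {"dx": 0, "dy": 0, "dz": 0, "rx": 0, "ry": 0, "rz": 0},
    {"dx": 0, "dy": 0, "dz": 0, "rx": 0, "ry": 0, "rz": 0},
    {"dx": 0, "dy": 0, "dz": 0, "rx": 0, "ry": 0, "rz": 0},
    {"dx": 0, "dy": 0, "dz": 0, "rx": 0, "ry": 0, "rz": 0},
    {"dx": 0, "dy": 0, "dz": 0, "rx": 0, "ry": 0, "rz": 0},
    {"dx": 0, "dy": 0, "dz": 0, "rx": 0, "ry": 0, "rz": 0},
    {"dx": 0, "dy": 0, "dz": 0, "rx": 0, "ry": 0, "rz": 0},
    {"dx": 0, "dy": 0, "dz": 0, "rx": 0, "ry": 0, "rz": 0},
    {"dx": 0, "dy": 0, "dz": 0, "rx": 0, "ry": 0, "rz": 0},
  ],
  claw=0,
  newtons=30,
)

```text
t: 6.35
tcp_pos: [0.5694, 0.0464, 0.0171]
tool_rot: [0.055, 0.998, -0.0, 0.001]
force: [-0.2, 2.0, 6.5]
finger_gap: 0.088
gripper_force: 31.7
```

Call:
move_arm(
  targets=[
    {"dx": 0, "dy": 0, "dz": 0.3, "rx": 0, "ry": 0, "rz": 0},
    {"dx": 0, "dy": 0, "dz": 0.4, "rx": 0, "ry": 0, "rz": 0},
    {"dx": 0, "dy": 0, "dz": 0.4, "rx": 0, "ry": 0, "rz": 0},
    {"dx": 0, "dy": 0, "dz": 0.4, "rx": 0, "ry": 0, "rz": 0},
    {"dx": 0, "dy": 0, "dz": 0.4, "rx": 0, "ry": 0, "rz": 0},
    {"dx": 0, "dy": 0, "dz": 0.4, "rx": 0, "ry": 0, "rz": 0},
    {"dx": 0, "dy": 0, "dz": 0.4, "rx": 0, "ry": 0, "rz": 0},
    {"dx": 0, "dy": 0, "dz": 0.3, "rx": 0, "ry": 0, "rz": 0},
    {"dx": 0, "dy": 0, "dz": 0, "rx": 0, "ry": 0, "rz": 0},
    {"dx": 0, "dy": 0, "dz": 0, "rx": 0, "ry": 0, "rz": 0},
  ],
)

```text
t: 7.6
tcp_pos: [0.5685, 0.0465, 0.0911]
tool_rot: [0.055, 0.998, 0.0, -0.0]
force: [-1.2, -0.1, -0.9]
finger_gap: 0.089
gripper_force: 30.8
```

Run:
```python
from station import cams,sensors
import cv2,numpy as np
a=cams.snapshot("top")[:,:,::-1][130:235,225:385]; b=cams.snapshot("scene")[:,:,::-1][170:260,240:380]
f=lambda i:cv2.resize(i,None,fx=5,fy=5,interpolation=cv2.INTER_CUBIC)
A=f(a);cv2.imwrite("pics/d1.png",A); cv2.imwrite("pics/d2.png",f(b)); s=sensors.sense();print(s["tcp_pos"],s["tool_rot"],s["force"])
```

```text
[0.56835267 0.04648052 0.0908758 ] [ 5.52655944e-02  9.98471561e-01  2.82250884e-05 -5.04291092e-04] [-0.3452825  -1.15073028 -1.97956408]
```

View pics/d1.png

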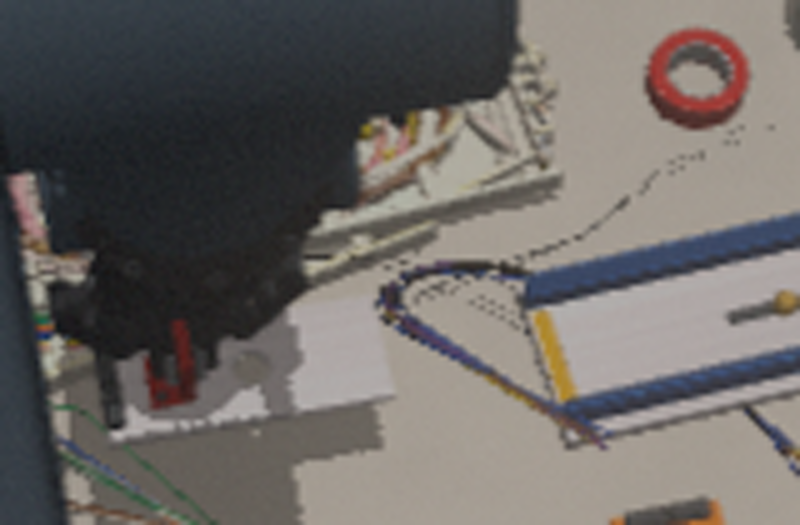

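View pics/d2.png

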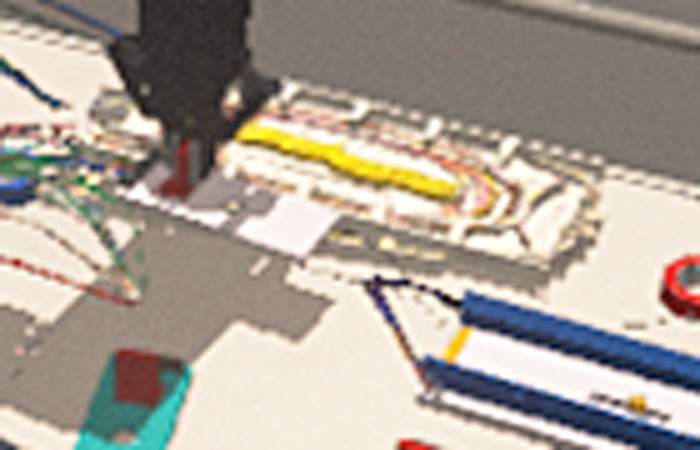

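The leaf is held. In d1 its free corners are at (394,396) and (378,298), with the hole at (248,367). In d2 the corners are at (300,256) and (340,208). I'll fit the in-hand pose, including height and pitch.

Run:
```python
from h import *
o=[("top",(30,75,6),(394,396)),("top",(-30,75,6),(380,298)),("top",(0,5,6),(248,367)),("top",(30,-75,6),(112,438)),
("scene",(30,75,3),(300,256)),("scene",(-30,75,6),(340,209)),("scene",(0,5,6),(232,205))]
O={"top":(225,130),"scene":(240,170)}
from scipy.spatial.transform import Rotation as R
def Wp(p,l): return np.array([p[0],p[1],p[3]])+R.from_euler("ZX",[p[2],p[4]]).apply(np.array(l)/1e3)
for fp in(0,1):
  def f(p):
    return np.concatenate([proj(n,Wp(p,l))-(np.array(O[n])+(np.array(c)+.5)/5-.5) for n,l,c in o]+[[(p[3]-.074)/.002*.5,p[4]*(10 if fp else 1e4)]])
  r=least_squares(f,[.57,.015,3.03,.074,0],loss="soft_l1"); p=r.x
  print(p.round(4),r.fun.round(1)); 
  t=np.array([.5684,.0465,.0909]); print("tcp in leaf mm",(R.from_euler("ZX",[p[2],p[4]]).inv().apply(t-[p[0],p[1],p[3]])*1e3).round(1))
```

```text
[0.5651 0.0173 3.0027 0.0765 0.    ] [ 0.1  0.5 -1.1 -0.2  0.7 -0.2 -1.2  0.4  0.3  0.4  0.6  0.6  0.5 -0.6
  0.6  0. ]
tcp in leaf mm [  0.8 -29.3  14.4]
[0.5656 0.0166 2.9787 0.0749 0.0529] [ 0.   0.6 -0.7 -0.3  0.8 -0.1 -1.3  0.5  0.   0.   0.7  0.3  0.7 -0.4
  0.2  0.5]
tcp in leaf mm [  2.1 -29.1  17.6]
```

Call:
move_arm(
  targets=[
    {"dx": -0.06, "dy": -0.5, "dz": 0, "rx": -0.014, "ry": 0.001, "rz": 0.01},
    {"dx": -0.06, "dy": -0.9, "dz": 0, "rx": -0.014, "ry": 0.001, "rz": 0.01},
    {"dx": -0.06, "dy": -1, "dz": 0, "rx": -0.014, "ry": 0.001, "rz": 0.01},
    {"dx": -0.07, "dy": -1, "dz": 0, "rx": -0.014, "ry": 0.001, "rz": 0.01},
    {"dx": -0.07, "dy": -1, "dz": 0, "rx": -0.014, "ry": 0.001, "rz": 0.01},
    {"dx": -0.07, "dy": -1, "dz": 0, "rx": -0.014, "ry": 0.001, "rz": 0.01},
    {"dx": -0.07, "dy": -1, "dz": 0, "rx": -0.014, "ry": 0.001, "rz": 0.01},
    {"dx": -0.07, "dy": -1, "dz": 0, "rx": -0.014, "ry": 0.001, "rz": 0.01},
    {"dx": -0.07, "dy": -1, "dz": 0, "rx": -0.014, "ry": 0.001, "rz": 0.01},
    {"dx": -0.07, "dy": -1, "dz": 0, "rx": -0.014, "ry": 0.001, "rz": 0.007},
  ],
)

```text
t: 8.95
tcp_pos: [0.5513, -0.1908, 0.0912]
tool_rot: [0.03, 0.999, -0.037, -0.001]
force: [1.3, 0.0, -1.8]
finger_gap: 0.087
gripper_force: 30.7
```

Call:
move_arm(
  targets=[
    {"dx": 0, "dy": -0.5, "dz": 0, "rx": 0, "ry": 0, "rz": 0},
    {"dx": 0, "dy": -0.18, "dz": 0, "rx": 0, "ry": 0, "rz": 0},
    {"dx": 0, "dy": 0, "dz": 0, "rx": 0, "ry": 0, "rz": 0},
    {"dx": 0, "dy": 0, "dz": -0.25, "rx": 0, "ry": 0, "rz": 0},
    {"dx": 0, "dy": 0, "dz": -0.25, "rx": 0, "ry": 0, "rz": 0},
    {"dx": 0, "dy": 0, "dz": -0.25, "rx": 0, "ry": 0, "rz": 0},
    {"dx": 0, "dy": 0, "dz": -0.25, "rx": 0, "ry": 0, "rz": 0},
    {"dx": 0, "dy": 0, "dz": 0, "rx": 0, "ry": 0, "rz": 0},
    {"dx": 0, "dy": 0, "dz": 0, "rx": 0, "ry": 0, "rz": 0},
    {"dx": 0, "dy": 0, "dz": 0, "rx": 0, "ry": 0, "rz": 0},
  ],
)

```text
t: 10.2
tcp_pos: [0.5522, -0.2057, 0.0666]
tool_rot: [0.03, 0.999, -0.037, -0.0]
force: [0.2, -0.0, -1.5]
finger_gap: 0.086
gripper_force: 30.6
```

Run:
```python
from station import cams,sensors
import cv2,numpy as np
f=lambda i,k:cv2.resize(i,None,fx=k,fy=k,interpolation=cv2.INTER_CUBIC)
a=f(cams.snapshot("top")[:,:,::-1][150:230,300:430],6); b=f(cams.snapshot("scene")[:,:,::-1][205:280,310:440],6)
cv2.imwrite("pics/e1.png",a); cv2.imwrite("pics/e2.png",b)
s=sensors.sense();print(s["tcp_pos"],s["tool_rot"],s["force"])
```

```text
[ 0.55211123 -0.20566546  0.06658299] [ 2.98910650e-02  9.98873452e-01 -3.68540323e-02 -3.63074162e-04] [ 0.09934024 -0.43141876 -1.52567967]
```

View pics/e1.png

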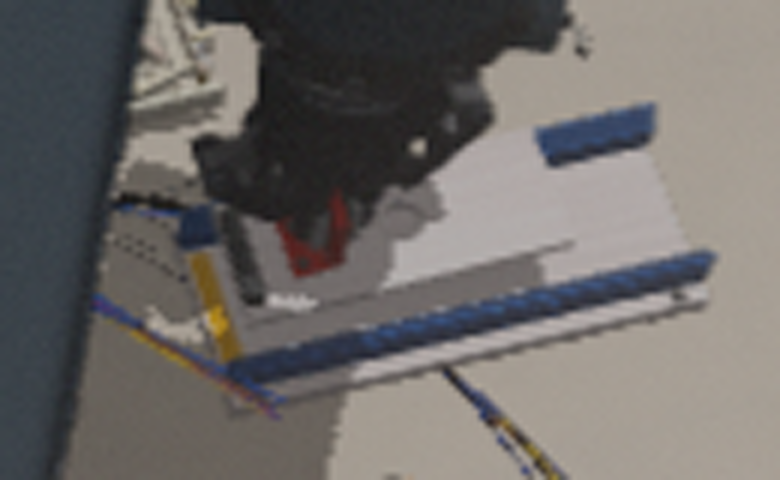

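Tilt is right, with the hole end up. The leaf sits over the channel, its near free corner at e1 (572,243) and its near edge running to (245,325). I'll check that against the model.

Run:
```python
from h import *
from scipy.spatial.transform import Rotation as R
t=np.array([.5521,-.2057,.0666]); T=R.from_quat([.0299,.9989,-.0369,-.0004]).as_matrix()
# leaf axes: y=-tool y, z=-tool z, x = y x z = tool x
L=np.c_[T[:,0],-T[:,1],-T[:,2]]
P=lambda l,o:t+L@((np.array(l)-o)/1e3)
to=lambda uv:((uv-[300,150]+.5)*6-.5).round()
for ox in(-2,0,2,4):
  print(ox,[to(proj("top",P(l,np.array([ox,-30,16.])))) for l in((30,75,6),(30,-75,6))])
print(L.round(3))
for x0 in(.5478,.5488,.5498):
  p=[x0,-.2868,3.082]
  print(x0,[to(proj("top",W(p,l))) for l in((50,-135,0),(50,95,0),(50,95,12),(42.5,95,37),(42.5,-135,37),(-32,-128,12),(-42.5,95,37),(32,95,12),(-32,95,12))])
```

```text
-2 [array([578., 246.]), array([252., 327.])]
0 [array([577., 242.]), array([251., 323.])]
2 [array([575., 238.]), array([249., 319.])]
4 [array([574., 234.]), array([248., 315.])]
[[-0.998 -0.06   0.003]
 [ 0.06  -0.995  0.074]
 [-0.001  0.074  0.997]]
0.5478 [array([229., 416.]), array([706., 310.]), array([713., 298.]), array([721., 260.]), array([233., 367.]), array([197., 245.]), array([656., 101.]), array([699., 265.]), array([652., 147.])]
0.5488 [array([229., 414.]), array([705., 308.]), array([712., 297.]), array([720., 258.]), array([233., 365.]), array([196., 243.]), array([656., 100.]), array([698., 263.]), array([651., 145.])]
0.5498 [array([228., 412.]), array([704., 306.]), array([711., 295.]), array([719., 256.]), array([232., 363.]), array([195., 242.]), array([655.,  98.]), array([697., 261.]), array([650., 143.])]
```

View pics/e2.png

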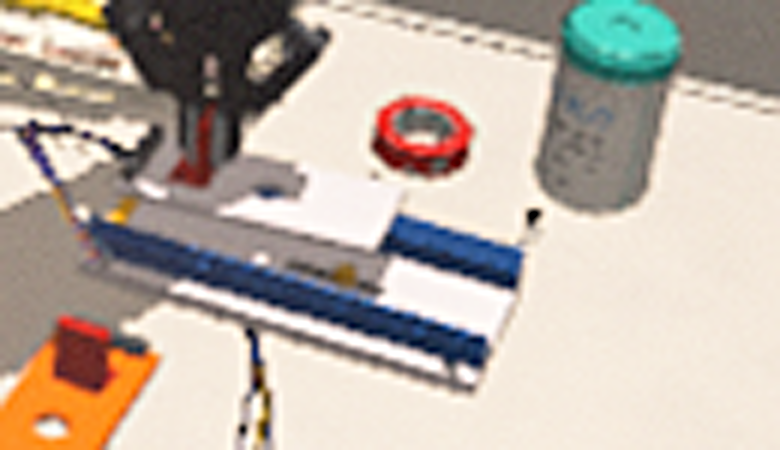

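In e2 the leaf is over the guide, with the stud visible at (345,272). The fit says to shift +1 mm in x, then lower.

Call:
move_arm(
  targets=[
    {"dx": 0.04, "dy": 0, "dz": -0.15, "rx": 0, "ry": 0, "rz": 0},
    {"dx": 0, "dy": 0, "dz": -0.15, "rx": 0, "ry": 0, "rz": 0},
    {"dx": 0, "dy": 0, "dz": -0.15, "rx": 0, "ry": 0, "rz": 0},
    {"dx": 0, "dy": 0, "dz": -0.15, "rx": 0, "ry": 0, "rz": 0},
    {"dx": 0, "dy": 0, "dz": -0.15, "rx": 0, "ry": 0, "rz": 0},
    {"dx": 0, "dy": 0, "dz": -0.1, "rx": 0, "ry": 0, "rz": 0},
    {"dx": 0, "dy": 0, "dz": -0.1, "rx": 0, "ry": 0, "rz": 0},
    {"dx": 0, "dy": 0, "dz": -0.1, "rx": 0, "ry": 0, "rz": 0},
    {"dx": 0, "dy": 0, "dz": 0, "rx": 0, "ry": 0, "rz": 0},
    {"dx": 0, "dy": 0, "dz": 0, "rx": 0, "ry": 0, "rz": 0},
  ],
)

```text
t: 11.55
tcp_pos: [0.5515, -0.2051, 0.0395]
tool_rot: [0.03, 0.999, -0.036, -0.002]
force: [-3.9, -0.5, -0.2]
finger_gap: 0.088
gripper_force: 31.3
```

Call:
move_arm(
  targets=[
    {"dx": -0.05, "dy": 0, "dz": 0, "rx": 0, "ry": 0, "rz": 0},
    {"dx": -0.04, "dy": 0, "dz": 0, "rx": 0, "ry": 0, "rz": 0},
    {"dx": 0, "dy": 0, "dz": -0.04, "rx": 0, "ry": 0, "rz": 0},
    {"dx": 0, "dy": 0, "dz": -0.04, "rx": 0, "ry": 0, "rz": 0},
    {"dx": 0, "dy": 0, "dz": -0.04, "rx": 0, "ry": 0, "rz": 0},
    {"dx": 0, "dy": 0, "dz": -0.04, "rx": 0, "ry": 0, "rz": 0},
    {"dx": 0, "dy": 0, "dz": 0, "rx": 0, "ry": 0, "rz": 0},
    {"dx": 0, "dy": 0, "dz": 0, "rx": 0, "ry": 0, "rz": 0},
    {"dx": 0, "dy": 0, "dz": 0, "rx": 0, "ry": 0, "rz": 0},
    {"dx": 0, "dy": 0, "dz": 0, "rx": 0, "ry": 0, "rz": 0},
  ],
)

```text
t: 12.8
tcp_pos: [0.5508, -0.2056, 0.0361]
tool_rot: [0.03, 0.999, -0.037, -0.0]
force: [-0.5, 0.0, -1.6]
finger_gap: 0.083
gripper_force: 31.0
```

Call:
move_arm(
  targets=[
    {"dx": 0, "dy": 0, "dz": -0.03, "rx": 0, "ry": 0, "rz": 0},
    {"dx": 0, "dy": 0, "dz": -0.03, "rx": 0, "ry": 0, "rz": 0},
    {"dx": 0, "dy": 0, "dz": -0.03, "rx": 0, "ry": 0, "rz": 0},
    {"dx": 0, "dy": 0, "dz": -0.03, "rx": 0, "ry": 0, "rz": 0},
    {"dx": 0, "dy": 0, "dz": 0, "rx": 0, "ry": 0, "rz": 0},
    {"dx": 0, "dy": 0, "dz": 0, "rx": 0, "ry": 0, "rz": 0},
    {"dx": 0, "dy": 0, "dz": 0, "rx": 0, "ry": 0, "rz": 0},
    {"dx": 0, "dy": 0, "dz": 0, "rx": 0, "ry": 0, "rz": 0},
    {"dx": 0, "dy": 0, "dz": 0, "rx": 0, "ry": 0, "rz": 0},
    {"dx": 0, "dy": 0, "dz": 0, "rx": 0, "ry": 0, "rz": 0},
  ],
)

```text
t: 14.05
tcp_pos: [0.5507, -0.2055, 0.0331]
tool_rot: [0.03, 0.999, -0.037, -0.001]
force: [-0.9, -0.9, -1.5]
finger_gap: 0.087
gripper_force: 31.0
```

Call:
move_arm(
  targets=[
    {"dx": 0, "dy": 0, "dz": -0.02, "rx": 0, "ry": 0, "rz": 0},
    {"dx": 0, "dy": 0, "dz": -0.02, "rx": 0, "ry": 0, "rz": 0},
    {"dx": 0, "dy": 0, "dz": -0.02, "rx": 0, "ry": 0, "rz": 0},
    {"dx": 0, "dy": 0, "dz": 0, "rx": 0, "ry": 0, "rz": 0},
    {"dx": 0, "dy": 0, "dz": 0, "rx": 0, "ry": 0, "rz": 0},
    {"dx": 0, "dy": 0, "dz": 0, "rx": 0, "ry": 0, "rz": 0},
    {"dx": 0, "dy": 0, "dz": 0, "rx": 0, "ry": 0, "rz": 0},
    {"dx": 0, "dy": 0, "dz": 0, "rx": 0, "ry": 0, "rz": 0},
    {"dx": 0, "dy": 0, "dz": 0, "rx": 0, "ry": 0, "rz": 0},
    {"dx": 0, "dy": 0, "dz": 0, "rx": 0, "ry": 0, "rz": 0},
  ],
)

```text
t: 15.3
tcp_pos: [0.5508, -0.2056, 0.032]
tool_rot: [0.03, 0.999, -0.037, -0.0]
force: [-0.9, 0.5, 5.5]
finger_gap: 0.083
gripper_force: 31.9
```

Call:
move_arm(
  targets=[
    {"dx": 0, "dy": 0, "dz": 0, "rx": 0, "ry": 0, "rz": 0},
    {"dx": 0, "dy": 0, "dz": 0, "rx": 0, "ry": 0, "rz": 0},
    {"dx": 0, "dy": 0, "dz": 0, "rx": 0, "ry": 0, "rz": 0},
    {"dx": 0, "dy": 0, "dz": 0, "rx": 0, "ry": 0, "rz": 0},
    {"dx": 0, "dy": 0, "dz": 0, "rx": 0, "ry": 0, "rz": 0},
    {"dx": 0, "dy": 0, "dz": 0, "rx": 0, "ry": 0, "rz": 0},
    {"dx": 0, "dy": 0, "dz": 0, "rx": 0, "ry": 0, "rz": 0},
    {"dx": 0, "dy": 0, "dz": 0, "rx": 0, "ry": 0, "rz": 0},
    {"dx": 0, "dy": 0, "dz": 0, "rx": 0, "ry": 0, "rz": 0},
    {"dx": 0, "dy": 0, "dz": 0, "rx": 0, "ry": 0, "rz": 0},
  ],
  claw=22,
)

```text
t: 16.55
tcp_pos: [0.5507, -0.2055, 0.0316]
tool_rot: [0.03, 0.999, -0.037, -0.001]
force: [-0.3, -0.1, 0.3]
finger_gap: 0.217
gripper_force: 0.0
```

Run:
```python
from station import cams,sensors
import cv2,numpy as np
f=lambda i,k:cv2.resize(i,None,fx=k,fy=k,interpolation=cv2.INTER_CUBIC)
a=f(cams.snapshot("top")[:,:,::-1][160:230,320:430],5); b=f(cams.snapshot("scene")[:,:,::-1][215:280,320:430],5)
cv2.imwrite("pics/f.png",np.vstack([a[:,:550],b])[:600])
cv2.imwrite("pics/f.png",cv2.resize(np.vstack([a,b]),(488,600)))
s=sensors.sense();print(s["tcp_pos"],s["force"])
```

```text
[ 0.55069018 -0.20553985  0.03157502] [-0.86620534 -0.10366357  0.10627186]
```

View pics/f.png

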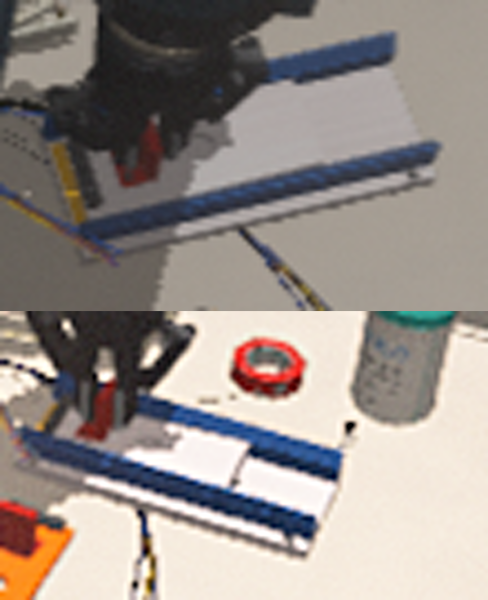

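Nearly resting at the right place: the leaf is in the channel with its free end raised over the stud. Now I slide it with the fingers loosely caged round the lug.

Call:
move_arm(
  targets=[
    {"dx": -0.005, "dy": -0.08, "dz": 0, "rx": 0, "ry": 0, "rz": 0},
    {"dx": -0.005, "dy": -0.08, "dz": 0, "rx": 0, "ry": 0, "rz": 0},
    {"dx": -0.01, "dy": -0.16, "dz": 0, "rx": 0, "ry": 0, "rz": 0},
    {"dx": -0.01, "dy": -0.16, "dz": 0, "rx": 0, "ry": 0, "rz": 0},
    {"dx": -0.01, "dy": -0.16, "dz": 0, "rx": 0, "ry": 0, "rz": 0},
    {"dx": -0.01, "dy": -0.16, "dz": 0, "rx": 0, "ry": 0, "rz": 0},
    {"dx": -0.01, "dy": -0.16, "dz": 0, "rx": 0, "ry": 0, "rz": 0},
    {"dx": -0.01, "dy": -0.16, "dz": 0, "rx": 0, "ry": 0, "rz": 0},
    {"dx": -0.01, "dy": -0.1, "dz": 0, "rx": 0, "ry": 0, "rz": 0},
    {"dx": 0, "dy": 0, "dz": 0, "rx": 0, "ry": 0, "rz": 0},
  ],
)

```text
t: 17.9
tcp_pos: [0.5488, -0.2365, 0.0315]
tool_rot: [0.03, 0.999, -0.037, -0.0]
force: [0.9, 0.4, 0.2]
finger_gap: 0.219
gripper_force: 0.0
```

Call:
move_arm(
  targets=[
    {"dx": -0.003, "dy": -0.05, "dz": 0, "rx": 0, "ry": 0, "rz": 0},
    {"dx": -0.003, "dy": -0.05, "dz": 0, "rx": 0, "ry": 0, "rz": 0},
    {"dx": -0.003, "dy": -0.05, "dz": 0, "rx": 0, "ry": 0, "rz": 0},
    {"dx": -0.003, "dy": -0.05, "dz": 0, "rx": 0, "ry": 0, "rz": 0},
    {"dx": -0.003, "dy": -0.05, "dz": 0, "rx": 0, "ry": 0, "rz": 0},
    {"dx": -0.003, "dy": -0.05, "dz": 0, "rx": 0, "ry": 0, "rz": 0},
    {"dx": -0.003, "dy": -0.05, "dz": 0, "rx": 0, "ry": 0, "rz": 0},
    {"dx": 0, "dy": 0, "dz": 0, "rx": 0, "ry": 0, "rz": 0},
    {"dx": 0, "dy": 0, "dz": 0, "rx": 0, "ry": 0, "rz": 0},
    {"dx": 0, "dy": 0, "dz": 0, "rx": 0, "ry": 0, "rz": 0},
  ],
)

```text
t: 19.15
tcp_pos: [0.5482, -0.245, 0.0316]
tool_rot: [0.03, 0.999, -0.037, -0.001]
force: [-0.2, 0.5, 1.3]
finger_gap: 0.217
gripper_force: 0.2
```

```bash
cat > see.py <<'E'
import sys,cv2,os
from h import *
from station import sensors
p=[.5488,-.2868,3.082]
ty=sensors.sense()["tcp_pos"][1]; end=-45+70-(ty+.2055)*1e3-5.4
A=cams.snapshot("scene")[:,:,::-1]; cv2.imwrite(f"pics/s_{sys.argv[1]}.png",A)
g=cv2.cvtColor(A,cv2.COLOR_BGR2GRAY).astype(np.float32)
# brightness profile along channel at three lateral offsets, sampled on the deck plane, to see the leaf end (edge) and its shadow
for x in(-15,0,15):
    ys=np.arange(0,94,3); P=[proj("scene",W(p,(x,y,12))) for y in ys]
    v=cv2.remap(g,np.float32([[q[0] for q in P]]),np.float32([[q[1] for q in P]]),cv2.INTER_LINEAR)[0]
    print(x,v.astype(int))
print("end est",end, "ty",ty)
E
python3 see.py 1
```

```text
-15 [137 157 181 228 251 246 245 244 243 243 243 244 245 244 245 246 246 237
 198 229 248 247 245 246 246 245 246 246 247 250 237 209]
0 [250 250 248 248 248 247 246 248 248 248 248 248 249 249 249 250 252 241
 185 204 241 249 247 248 247 248 248 248 249 250 242 211]
15 [151 138 128 117 112 112 115 103 116 117  99  83  90  79  83  69  70  73
  75  92 103  87  87 120  99  95 120 120  87  80 198 219]
end est 59.09486389226314 ty -0.24499486389226313
```

Call:
move_arm(
  targets=[
    {"dx": -0.002, "dy": -0.04, "dz": 0, "rx": 0, "ry": 0, "rz": 0},
    {"dx": -0.002, "dy": -0.04, "dz": 0, "rx": 0, "ry": 0, "rz": 0},
    {"dx": -0.002, "dy": -0.04, "dz": 0, "rx": 0, "ry": 0, "rz": 0},
    {"dx": 0, "dy": 0, "dz": 0, "rx": 0, "ry": 0, "rz": 0},
    {"dx": 0, "dy": 0, "dz": 0, "rx": 0, "ry": 0, "rz": 0},
    {"dx": 0, "dy": 0, "dz": 0, "rx": 0, "ry": 0, "rz": 0},
    {"dx": 0, "dy": 0, "dz": 0, "rx": 0, "ry": 0, "rz": 0},
    {"dx": 0, "dy": 0, "dz": 0, "rx": 0, "ry": 0, "rz": 0},
    {"dx": 0, "dy": 0, "dz": 0, "rx": 0, "ry": 0, "rz": 0},
    {"dx": 0, "dy": 0, "dz": 0, "rx": 0, "ry": 0, "rz": 0},
  ],
)

```text
t: 20.45
tcp_pos: [0.5481, -0.2478, 0.0316]
tool_rot: [0.03, 0.999, -0.037, -0.001]
force: [0.5, -0.1, -0.8]
finger_gap: 0.22
gripper_force: 0.0
```

```bash
python3 see.py 2
```

```text
-15 [139 162 178 194 238 248 247 245 244 244 244 243 244 244 244 244 246 247
 239 177 207 241 247 246 246 245 245 246 247 249 236 208]
0 [251 249 249 249 248 247 247 248 248 248 248 249 249 249 249 249 251 252
 238 181 174 234 251 248 247 248 248 248 248 250 242 213]
15 [151 139 129 114 113 114 113 105 122 118  97  85  92  84  81  69  69  70
  70  76  75  86  89 122 101  93 118 121  87  81 199 220]
end est 61.93549897561034 ty -0.24783549897561033
```

Call:
move_arm(
  targets=[
    {"dx": -0.002, "dy": -0.04, "dz": 0, "rx": 0, "ry": 0, "rz": 0},
    {"dx": -0.002, "dy": -0.04, "dz": 0, "rx": 0, "ry": 0, "rz": 0},
    {"dx": -0.002, "dy": -0.04, "dz": 0, "rx": 0, "ry": 0, "rz": 0},
    {"dx": 0, "dy": 0, "dz": 0, "rx": 0, "ry": 0, "rz": 0},
    {"dx": 0, "dy": 0, "dz": 0, "rx": 0, "ry": 0, "rz": 0},
    {"dx": 0, "dy": 0, "dz": 0, "rx": 0, "ry": 0, "rz": 0},
    {"dx": 0, "dy": 0, "dz": 0, "rx": 0, "ry": 0, "rz": 0},
    {"dx": 0, "dy": 0, "dz": 0, "rx": 0, "ry": 0, "rz": 0},
    {"dx": 0, "dy": 0, "dz": 0, "rx": 0, "ry": 0, "rz": 0},
    {"dx": 0, "dy": 0, "dz": 0, "rx": 0, "ry": 0, "rz": 0},
  ],
)

```text
t: 21.75
tcp_pos: [0.5479, -0.2509, 0.0316]
tool_rot: [0.03, 0.999, -0.037, -0.001]
force: [-0.8, 0.4, 1.0]
finger_gap: 0.221
gripper_force: 0.1
```

```bash
python3 see.py 3
```

```text
-15 [128 157 175 164 179 217 241 246 245 244 244 244 245 244 244 244 244 245
 249 237 183 202 240 247 246 245 246 247 247 250 238 208]
0 [252 249 249 249 248 248 247 247 248 247 248 249 248 248 249 250 250 250
 251 237 197 196 245 250 247 247 248 248 248 250 241 211]
15 [152 140 128 115 114 113 120 104 119 122 107 103 105  86  84  70  67  72
  71  70  66  65  95 124  99  93 121 122  84  75 200 219]
end est 64.9559298718951 ty -0.2508559298718951
```

Call:
move_arm(
  targets=[
    {"dx": -0.002, "dy": -0.04, "dz": 0, "rx": 0, "ry": 0, "rz": 0},
    {"dx": -0.002, "dy": -0.04, "dz": 0, "rx": 0, "ry": 0, "rz": 0},
    {"dx": -0.002, "dy": -0.04, "dz": 0, "rx": 0, "ry": 0, "rz": 0},
    {"dx": 0, "dy": 0, "dz": 0, "rx": 0, "ry": 0, "rz": 0},
    {"dx": 0, "dy": 0, "dz": 0, "rx": 0, "ry": 0, "rz": 0},
    {"dx": 0, "dy": 0, "dz": 0, "rx": 0, "ry": 0, "rz": 0},
    {"dx": 0, "dy": 0, "dz": 0, "rx": 0, "ry": 0, "rz": 0},
    {"dx": 0, "dy": 0, "dz": 0, "rx": 0, "ry": 0, "rz": 0},
    {"dx": 0, "dy": 0, "dz": 0, "rx": 0, "ry": 0, "rz": 0},
    {"dx": 0, "dy": 0, "dz": 0, "rx": 0, "ry": 0, "rz": 0},
  ],
)

```text
t: 23.05
tcp_pos: [0.5478, -0.2539, 0.0316]
tool_rot: [0.03, 0.999, -0.037, -0.001]
force: [0.4, 0.2, -0.4]
finger_gap: 0.22
gripper_force: 0.0
```

```bash
python3 see.py 4
```

```text
-15 [114 146 170 169 182 196 224 241 247 245 244 244 244 244 245 245 244 244
 245 249 235 188 197 241 248 246 245 245 247 250 236 206]
0 [248 250 249 249 249 248 248 248 248 247 247 247 248 248 248 249 249 248
 249 251 237 203 208 248 248 247 248 248 248 249 241 211]
15 [152 140 129 117 115 111 115 107 120 123 106 107 119  94  83  82  77  78
  71  66  57  60  93 124 101  92 119 120  84  77 201 219]
end est 67.95111728813004 ty -0.25385111728813003
```

Call:
move_arm(
  targets=[
    {"dx": -0.002, "dy": -0.035, "dz": 0, "rx": 0, "ry": 0, "rz": 0},
    {"dx": -0.002, "dy": -0.035, "dz": 0, "rx": 0, "ry": 0, "rz": 0},
    {"dx": -0.002, "dy": -0.035, "dz": 0, "rx": 0, "ry": 0, "rz": 0},
    {"dx": 0, "dy": 0, "dz": 0, "rx": 0, "ry": 0, "rz": 0},
    {"dx": 0, "dy": 0, "dz": 0, "rx": 0, "ry": 0, "rz": 0},
    {"dx": 0, "dy": 0, "dz": 0, "rx": 0, "ry": 0, "rz": 0},
    {"dx": 0, "dy": 0, "dz": 0, "rx": 0, "ry": 0, "rz": 0},
    {"dx": 0, "dy": 0, "dz": 0, "rx": 0, "ry": 0, "rz": 0},
    {"dx": 0, "dy": 0, "dz": 0, "rx": 0, "ry": 0, "rz": 0},
    {"dx": 0, "dy": 0, "dz": 0, "rx": 0, "ry": 0, "rz": 0},
  ],
)

```text
t: 24.35
tcp_pos: [0.5476, -0.2564, 0.0316]
tool_rot: [0.03, 0.999, -0.037, -0.001]
force: [-0.3, 0.5, 0.4]
finger_gap: 0.222
gripper_force: 0.0
```

```bash
python3 see.py 5
```

```text
-15 [141 136 144 149 151 149 144 156 205 245 248 245 245 245 245 246 245 245
 244 245 245 246 245 237 230 242 246 247 247 249 236 208]
0 [103 110 134 159 180 205 217 229 248 249 248 248 247 246 247 247 247 245
 247 247 246 247 247 239 235 246 249 248 248 250 241 212]
15 [158 146 132 120 118 115 118 105 119 122 107 118 139 103 106  98 100 106
 103 104 106  91  90 107  87  95 122 122  85  74 201 219]
end est 70.51623357495475 ty -0.25641623357495474
```

The profile changed sharply, so the leaf has dropped. I'll open wider, then lift clear.

Call:
move_arm(
  targets=[
    {"dx": 0, "dy": 0, "dz": 0, "rx": 0, "ry": 0, "rz": 0},
    {"dx": 0, "dy": 0, "dz": 0, "rx": 0, "ry": 0, "rz": 0},
    {"dx": 0, "dy": 0, "dz": 0, "rx": 0, "ry": 0, "rz": 0},
    {"dx": 0, "dy": 0, "dz": 0, "rx": 0, "ry": 0, "rz": 0},
    {"dx": 0, "dy": 0, "dz": 0.2, "rx": 0, "ry": 0, "rz": 0},
    {"dx": 0, "dy": 0, "dz": 0.5, "rx": 0, "ry": 0, "rz": 0},
    {"dx": 0, "dy": 0, "dz": 0.8, "rx": 0, "ry": 0, "rz": 0},
    {"dx": 0, "dy": 0, "dz": 1, "rx": 0, "ry": 0, "rz": 0},
    {"dx": 0, "dy": 0, "dz": 1, "rx": 0, "ry": 0, "rz": 0},
    {"dx": 0, "dy": 0, "dz": 1, "rx": 0, "ry": 0, "rz": 0},
  ],
  claw=45,
)

```text
t: 25.65
tcp_pos: [0.5477, -0.2565, 0.1459]
tool_rot: [0.03, 0.999, -0.037, -0.0]
force: [-0.0, -0.1, -0.3]
finger_gap: 0.452
gripper_force: 0.0
```

Call:
move_arm(
  targets=[
    {"dx": -0.3, "dy": 0.6, "dz": 0.8, "rx": 0, "ry": 0, "rz": 0},
    {"dx": -0.5, "dy": 1, "dz": 0.5, "rx": 0, "ry": 0, "rz": 0},
    {"dx": -0.5, "dy": 1, "dz": 0, "rx": 0, "ry": 0, "rz": 0},
    {"dx": -0.5, "dy": 1, "dz": 0, "rx": 0, "ry": 0, "rz": 0},
    {"dx": -0.5, "dy": 1, "dz": 0, "rx": 0, "ry": 0, "rz": 0},
    {"dx": -0.5, "dy": 1, "dz": 0, "rx": 0, "ry": 0, "rz": 0},
    {"dx": -0.5, "dy": 1, "dz": 0, "rx": 0, "ry": 0, "rz": 0},
    {"dx": 0, "dy": 0.7, "dz": 0, "rx": 0, "ry": 0, "rz": 0},
    {"dx": 0, "dy": 0, "dz": 0, "rx": 0, "ry": 0, "rz": 0},
    {"dx": 0, "dy": 0, "dz": 0, "rx": 0, "ry": 0, "rz": 0},
  ],
)

```text
t: 26.9
tcp_pos: [0.4662, -0.0746, 0.1769]
tool_rot: [0.03, 0.999, -0.037, 0.0]
force: [1.1, 0.3, -0.1]
finger_gap: 0.451
gripper_force: 0.0
```

Run:
```python
from station import cams,sensors
import cv2,numpy as np
f=lambda i,k:cv2.resize(i,None,fx=k,fy=k,interpolation=cv2.INTER_CUBIC)
a=f(cams.snapshot("top")[:,:,::-1][160:220,320:430],5); b=f(cams.snapshot("scene")[:,:,::-1][220:280,320:430],5)
cv2.imwrite("pics/g.png",np.vstack([a,b]))
```

```text
(no output)
```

View pics/g.png

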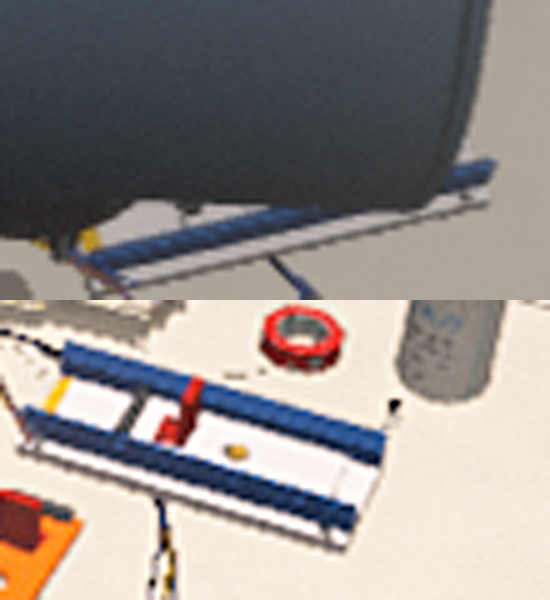

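The leaf lies flat in the channel with the brass stud in its hole, at lower-panel (236,452). The robot is clear of it, so I'm handing in.

```bash
python3 -c "
from station import order
print(order.sign_off())"
```

```text
the job is handed in; nothing more can be done
None
```

The job is handed in: the leaf lies flat in the guide with the stud through its hole, released, and the last picture shows the robot clear; the sign-off returned no verdict.

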